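# Gauge a steel bar against the flip stop of a cut-off jig

### The job

Set the flat steel bar up for sawing to length in the cut-off jig: flip the stop fully down on the fence, then feed the bar along the fence until its end bears on the stop's gauging screw and keep it pressed there, lightly but definitely, for a moment, with no hard shove. Then let go of the bar and flip the stop back up past upright so that the offcut cannot jam, leaving the bar where it was gauged, flat and flush along the fence, the stop's setting unshifted and the tools round the jig where they are.

Things in the scene. Friction and masses are not known exactly. Their poses are not given: they have to be found in the camera images.
- cutoff_jig: Cut-off jig screwed to the bench. Origin on the bench top; z up, x across it away from the robot, y along the fence towards the stop. Dark bed 120 mm deep (x -60 to +60), y -155 to +170, top 14 mm above the bench. Bright steel fence, front face (for the bar) at x = +12 mm all along: y +30 to +165 tall (top 48 mm above the bench), y -151 to +27 low (top 22 mm, 12 mm thick). Rigid.
- fence_corner (a point): Foot of the tall fence's front face at its end where the saw slot crosses the bed (jig frame x 12, y 30, z 14 mm). On the side y < 30 mm the fence is only 8 mm higher than the bed, so the bar's upper 16 mm can be gripped across there.
- bar_centre (a point): Middle of the loose bright steel bar on the bed: 20 mm wide, 150 mm long, 24 mm high, about 0.5 kg; 12 mm over the bed. Its y axis runs along the bar towards the end that meets the stop, z up. It starts up to 4 degrees askew, 4 to 10 mm off the fence (at its middle), its end 2 to 9 cm short of the stop. Flush on the fence, its middle line is at jig x = +2 mm.
- bar_end (a point): Centre of the bar's end face that must meet the stop, 75 mm along y from the bar's middle.
- flip_stop (a joint): Angle of the flip stop, rad: 0 fully down on the fence; grows as it is lifted up and back, away from the robot, to its rest at 1.95 (1.57: arm upright). Stiff friction hinge: it stays where it is left and takes about 3 N at the handle. Starts up, at 1.65 to 1.95.
- stop_pivot (a point): On the hinge pin's axis (parallel to jig y; jig x 30, z 66 mm), at the middle of the aluminium carriage, 46 mm wide, that is clamped on the fence and carries the stop. Its place along the fence differs from case to case; it must not be shifted.
- stop_handle (a point): Middle of the free part (35 mm long) of the stop's handle, a round steel bar 11 mm thick parallel to the hinge, 60 mm from the pin, 23 mm to the +y side of the pivot point. Stop down: it is nearest the robot, 67 mm above the bench. It can turn between fingers that pinch it across (along jig x), so a gripper that stays pointing down can carry it round the pin.
- stop_leg (a point): On the face of the stop's leg from which the gauging screw (8 mm thick, domed tip) projects towards the bar (jig -y), on the screw's axis; stop down: at jig x 2, z 26 mm. The screw stands out 6.5 to 14.5 mm, as the last user left it and not reported: feel for the contact. It is rigid. The bar's drag on bed and fence is felt too. A push of 5 to 10 N on the screw is right; over 13 N spoils the setting.
- oiler_mid (a point): Bystander: green bench oiler with a thin spout, 65 mm wide, 136 mm high, standing on the bench; point 34 mm up.
- cross_hammer: Bystander: cross-peen hammer, 85x270x25 mm, lying behind the jig; origin under its middle.
- cold_chisel: Bystander: dark cold chisel, 16x180x14 mm, lying in front of the jig; origin under its middle.
- gauge_block: Bystander: ground parallel block, 50x75x25 mm, lying on the bench; origin under its middle.

How it is judged:
By the outcome, as a careful person would: the job done as asked, in the order asked, and still so for the second after the job is handed in, with the robot touching nothing.
It also fails if it takes over 72 s, if anything falls off the work surface, if the arm or the gripper's body presses on something with over 40 N, if the wrist force passes 120 N, or if a joint passes its speed limit or range.

### The arm

A 6-joint arm with a two-finger parallel gripper is mounted at the origin on a cart in front of the work surface, level with it; the furniture and walls round the work are solid. World frame = base frame: x ahead of the robot, y to its left, z up, the work surface at z = 0. Lengths are in m, angles in degrees, forces in N, time in s.
With the tool pointing down it reaches from about 0.25 to 0.725 m from the base axis. Payload 9.7 kg.
Tool frame: the origin (TCP) lies midway between the tips of the shut fingers; the grasp point (between the pads) lies 19 mm behind it (bot.hold_point_z is the distance from the TCP to the grasp point, in m); z points along the fingers, y is the line along which they close (so a half turn about z gives the same grasp; the last joint's range is limited). The gripper opens to 85 mm and grips with 20 to 120 N. Pads are 22 mm wide; open, the fingers measure 114 mm over their backs; the gripper's body (76 mm by 85 mm) begins 54 mm behind the grasp point. The pads swing forward as they close: fully open they stand 13 mm farther back than shut.
Start: joints at [65.718, 4.979, 10.078, 95.1, 0, 90], TCP at [0.226, 0.501, 0.231] pointing down, gripper open.
Joint ranges: [-179.16, 179.16], [-48.56, 103.87], [-65.8, 70.77], [-126.05, 130.52], [-82.76, 87.17], [-180, 180]. Speed limits (degrees/s): [127.2, 127.2, 147.25, 180, 180, 180].

### API

Orientations are given as [roll, pitch, yaw] about the fixed x, y, z axes, in that order (R = Rz(yaw) Ry(pitch) Rx(roll)).
In Python, from workcell import bot gives the robot as it stands.
- The arm moves only by the tool play_rows, never from a script. Its argument "steps" is a list that holds one entry, the list of rows, each a list of 4 numbers: the shift along the tool's x, y, z in m, then the turn about the tool's z in rad. In form: [[[tx, ty, tz, yaw], ...]]. A call has exactly 5 rows; each row shifts and turns the commanded pose from where the row before left it, along the tool's axes as they then stand; what a row does not reach is not made up. A row lasts 1/12 s, in which the tool goes at most 41.7 mm and 7.16 degrees, less where a joint would pass 70% of its speed; a pose out of reach is approached as far as the arm can. A call is refused whole if a number of a shift passes 0.0417 or a number of a turn 0.125, either way. A call with a gripper value outside its range is refused whole. "gripper" is the finger opening in m, from 0 to 0.0854, set as the call begins (left out, the last holds). The fingers move at their own pace and stop on an object; "squeeze" is the grip in N (left out, the last holds). Time passes only in rows, so rows that do not move let the fingers close, or fill a call up. It gives the time, the measured TCP pose, the force, the opening and the grip force at its end, in the units of the state.
- bot.get_obs(): the state, without advancing time (a new reading comes with each control period).
- bot.camera(name): name is "scene" or "top" or "wrist"; returns a dict with "img" (384x512x3 uint8, blue, green, red), "vfov" (degrees; the focal length in pixels is half the picture's height over the tangent of half this angle, whatever the lens; pixels are square), "cx", "cy" (the principal point, pixels), "xyz" and "attitude" of the camera in the world. Camera axes: x right, y down, z forward; pixel columns grow to the right and rows downward; lengths in m; the calibration is good to about 2 mm. A picture is of the moment at which its call begins. There is no depth.
- bot.job_done(): hands the job in; it is judged then, once.
The state is a dict: "time": time; "q": joint angles; "qd": joint speeds; "joint_efforts": joint torques, N m; "ee_pos": TCP position; "tcp_rot": TCP orientation; "wrist_force": force on the tool from outside, world axes, zero at the start; "torque": the same for the moment, N m; "opening": finger opening in m; "grasp_force": force on a finger pad.
Only numpy, scipy, OpenCV 4.12 (cv2) and the standard library are available. Lean on these libraries where they do the work, as an engineer would, in place of code of your own. Each camera call takes 0.05 s, during which the arm holds its last target. There are 200 camera calls.

## Working session

There is one attempt and no reset: what is moved stays moved. The work goes in short steps, Python scripts to look and compute and a tool call to move; the robot and the scene stay as the last step left them, time stands still between calls to the robot, and variables do not carry over. Pictures are saved under pics/ and viewed, at most 10 in all, crops included, and the job is handed in when it is done.

Besides the shell and the picture viewer there is one more tool, called as name(argument=value, ...) on one line, values as JSON. play_rows: Moves the arm, as the interface text tells. Its arguments: {"type":"object","properties":{"steps":{"type":"array","items":{"type":"array","items":{"type":"array","items":{"type":"number"}}}},"gripper":{"type":"number"},"squeeze":{"type":"number"}},"required":["steps"]}

```bash
mkdir -p pics; ls
python3 - <<'E'
from workcell import bot
import cv2
for n in ("scene","top"):
    c=bot.camera(n); cv2.imwrite(f"pics/{n}0.png",c["img"]); print(n,c["vfov"],c["cx"],c["cy"],c["xyz"],c["attitude"])
print(bot.get_obs(), bot.hold_point_z)
E
```

```text
pics
scene 53.70186612826088 260.3398454047278 193.34419501606212 [-0.06775236 -0.26141707  0.52068896] [-122.11054217   -0.46642858  -57.29771351]
top 47.69386127047025 262.5909018652261 190.73883937078978 [0.39383814 0.14245774 0.89934822] [-171.84123405   -1.36055923  -91.62789393]
{'time': 0.1, 'q': array([6.57180945e+01, 5.00737685e+00, 1.00393486e+01, 9.50985725e+01,
       5.63978394e-04, 9.00019465e+01]), 'qd': array([-0.03096468, -0.04572327,  0.16269627,  0.08382535, -0.03664614,
       -0.07387473]), 'joint_efforts': array([-2.95785630e-04, -5.21564269e+01,  4.65653872e+01,  1.60597108e-02,
       -4.54405972e-05, -2.53651521e-06]), 'ee_pos': array([0.22609105, 0.50116493, 0.23066262]), 'tcp_rot': array([-1.79933399e+02, -5.61715356e-04,  1.55716147e+02]), 'wrist_force': array([-0.56841259,  0.60315281, -0.54665067]), 'torque': array([ 0.02153116, -0.02540451,  0.01307563]), 'grasp_force': 0.0, 'opening': 0.0854623334408052} 0.0187
```

View pics/scene0.png

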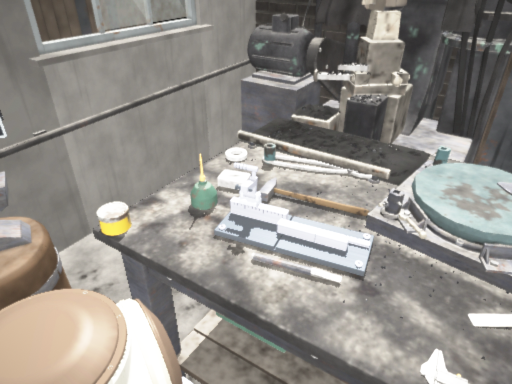

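View pics/top0.png

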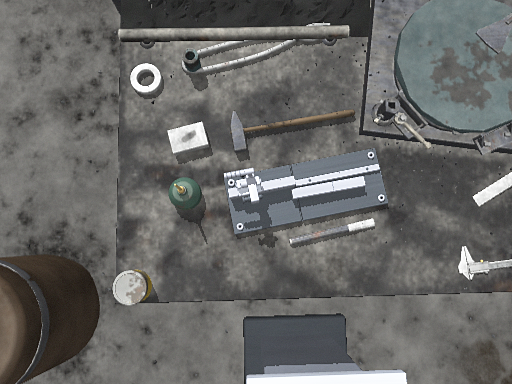

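The top view shows the jig bed at about px (225–387, 150–236), turned about 10°, with the stop near (250,185) and the bar near (328,188). The oiler is at (185,195), the block at (188,138), the hammer head at (238,130) and the chisel at (332,232). I'll zoom in on the jig.

```bash
cat > h.py <<'E'
import numpy as np, cv2
from scipy.spatial.transform import Rotation as R
def K(c):
    f=c["img"].shape[0]/2/np.tan(np.radians(c["vfov"])/2); return f
def ray(c,u,v):
    d=np.array([(u-c["cx"])/K(c),(v-c["cy"])/K(c),1.])
    return R.from_euler("xyz",c["attitude"],degrees=True).apply(d)
def onz(c,u,v,z):
    d=ray(c,u,v); p=np.array(c["xyz"]); return p+d*(z-p[2])/d[2]
def proj(c,P):
    q=R.from_euler("xyz",c["attitude"],degrees=True).inv().apply(np.array(P)-c["xyz"])
    return q[...,:2]/q[...,2:]*K(c)+[c["cx"],c["cy"]]
E
python3 - <<'E'
from workcell import bot
from h import *
import pickle
c=bot.camera("top"); pickle.dump({k:c[k] for k in c},open("top.pkl","wb"))
im=c["img"]
cr=cv2.resize(im[140:245,215:400],None,fx=4.3,fy=4.3,interpolation=cv2.INTER_CUBIC); cv2.imwrite("pics/topcrop.png",cr)
hsv=cv2.cvtColor(im,cv2.COLOR_BGR2HSV)
for p in [(240,210),(300,180),(350,160),(320,215),(280,230),(340,210)]: print(p,im[p[1],p[0]],hsv[p[1],p[0]])
E
```

```text
(240, 210) [72 71 67] [96 18 72]
(300, 180) [252 244 240] [110  12 252]
(350, 160) [130 118 113] [111  33 130]
(320, 215) [135 126 116] [104  36 135]
(280, 230) [134 139 143] [ 17  16 143]
(340, 210) [133 123 116] [108  33 133]
```

View pics/topcrop.png

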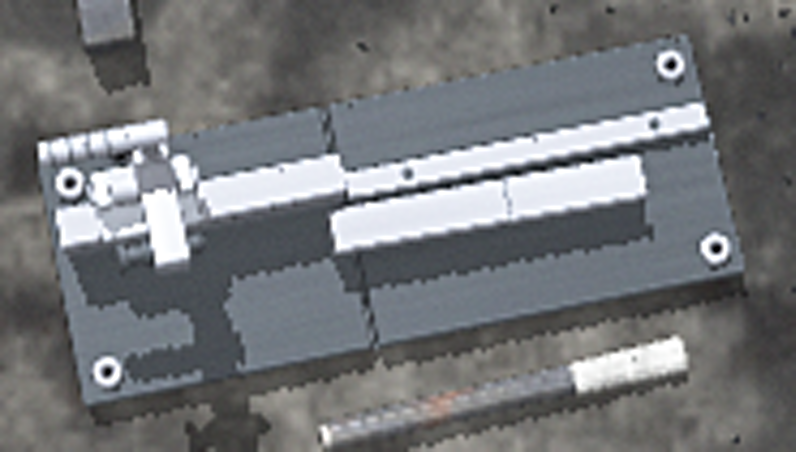

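```bash
cat >> h.py <<'E'
import pickle
from scipy.optimize import least_squares
def J(p,P):
    P=np.array(P,float); c,s=np.cos(p[2]),np.sin(p[2])
    return np.stack([p[0]+c*P[...,0]-s*P[...,1],p[1]+s*P[...,0]+c*P[...,1],P[...,2]],-1)
def Jinv(p,W):
    W=np.array(W,float); c,s=np.cos(p[2]),np.sin(p[2]); x=W[...,0]-p[0]; y=W[...,1]-p[1]
    return np.stack([c*x+s*y,-s*x+c*y,W[...,2]],-1)
def cr(u,v): return ((u+.5)/4.3-.5+215,(v+.5)/4.3-.5+140)
E
python3 - <<'E'
from h import *
c=pickle.load(open("top.pkl","rb"))
jp=np.array([[60,-155,14],[-60,-155,14],[-60,170,14],[60,170,14],[60,28.5,14],[-60,28.5,14],[12,-151,22]])/1000
px=np.array([cr(*q) for q in [(686,35),(742,270),(86,404),(38,163),(327,108),(375,347),(711,128)]])
f=lambda p:(proj(c,J(p,jp))-px).ravel()
s=least_squares(f,[.45,.1,.15]); p=s.x; print(p,np.degrees(p[2]),f(p).reshape(-1,2).round(1).tolist())
np.save("jig.npy",p)
bar=[Jinv(p,onz(c,*cr(*q),.038))*1000 for q in [(331,213),(639,157),(646,192),(337,251)]]
print(np.round(bar,1)); m=np.mean(bar,0); print("bar mid",m)
for q in [(38,143),(166,122),(40,163),(166,140)]: print("handle",Jinv(p,onz(c,*cr(*q),.125))*1000)
for q in [(143,190),(180,190),(155,268),(190,262)]: print("leg",Jinv(p,onz(c,*cr(*q),.1))*1000)
for n,P in dict(corner=[12,30,14],barc=m).items(): print(n,J(p,np.array(P)/1000))
E
```

```text
[0.52059274 0.02124399 0.17218306] 9.865362531611135 [[0.9, -0.4], [1.4, 0.6], [-0.7, 0.8], [-0.6, -0.4], [-0.9, -0.7], [0.2, 0.2], [-0.3, -0.3]]
[[   4.6   38.7   38. ]
 [   2.2 -109.4   38. ]
 [ -14.7 -108.7   38. ]
 [ -13.4   39.7   38. ]]
bar mid [ -5.3246756  -34.91910027  38.        ]
handle [ 46.89619972 163.90447758 125.        ]
handle [ 45.23447051 109.35576376 125.        ]
handle [ 38.34885327 164.67593003 125.        ]
handle [ 37.66553937 110.87064326 125.        ]
leg [ 22.60015392 123.98164765 100.        ]
leg [ 19.46681802 108.26656707 100.        ]
leg [-11.76764051 125.53274039 100.        ]
leg [-12.17851062 110.23912917 100.        ]
corner [0.52727529 0.05285638 0.014     ]
barc [ 0.52132961 -0.01407106  0.038     ]
```

The jig fit residual is about 1 px. In the jig frame the bar's middle is near (-5, -35), and the handle is near (42, 146) with the stop at about 1.77 rad. First I'll turn the tool to the jig axes.

play_rows(steps=[[[0,0,0,0.0974],[0,0,0,0.0974],[0,0,0,0.0974],[0,0,0,0.0974],[0,0,0,0.0974]]], gripper=0.05, squeeze=20)

```text
time: 0.57
ee_pos: [0.2261, 0.5013, 0.231]
tcp_rot: [-180.0, 0.0, 127.5]
wrist_force: [-0.5, 0.0, -0.3]
opening: 0.05
grasp_force: 0.0
```

play_rows(steps=[[[0,0,0,0.0974],[0,0,0,0.0974],[0,0,0,0.0974],[0,0,0,0.0974],[0,0,0,0.0974]]])

```text
time: 0.98
ee_pos: [0.2261, 0.5012, 0.231]
tcp_rot: [-180.0, 0.0, 99.6]
wrist_force: [0.6, 0.8, -0.4]
opening: 0.0502
grasp_force: 0.0
```

```bash
cat >> h.py <<'E'
def go(target,obs):  # jig-frame mm target of TCP -> shift in tool axes (mm)
    p=np.load("jig.npy"); W=J(p,np.array(target)/1000)
    d=W-obs["ee_pos"]; return R.from_euler("xyz",obs["tcp_rot"],degrees=True).inv().apply(d)*1000
def st(obs):
    p=np.load("jig.npy"); return "t %.2f jig %s yawerr %.2f F %s op %.1f g %.1f"%(obs["time"],(Jinv(p,obs["ee_pos"])*1000).round(1),obs["tcp_rot"][2]-90-np.degrees(p[2]),np.round(obs["wrist_force"],1),obs["opening"]*1000,obs["grasp_force"])
E
python3 - <<'E'
from workcell import bot
from h import *
o=bot.get_obs(); print(st(o),o["tcp_rot"],o["q"]); print(go([42,146.5,200],o))
E
```

```text
t 0.98 jig [-207.9  523.3  231. ] yawerr -0.23 F [ 0.6  0.8 -0.4] op 50.2 g 0.0 [-1.79980329e+02  2.85021559e-02  9.96346998e+01] [6.57167370e+01 4.99337502e+00 1.00583264e+01 9.50995803e+01
 4.19726066e-04 1.46082042e+02]
[-375.82503493  251.38407877   31.06764681]
```

play_rows(steps=[[[-0.03,0.02,0,0],[-0.03,0.02,0,0],[-0.03,0.02,0,0],[-0.03,0.02,0,0],[-0.03,0.02,0,0]]])

```text
time: 1.4
ee_pos: [0.3512, 0.3694, 0.2311]
tcp_rot: [-180.0, 0.0, 99.9]
wrist_force: [-0.1, 0.3, -0.5]
opening: 0.0501
grasp_force: 0.0
```

play_rows(steps=[[[-0.03,0.02,0,0],[-0.03,0.02,0,0],[-0.03,0.02,0,0],[-0.03,0.02,0,0],[-0.03,0.02,0,0]]])

```text
time: 1.82
ee_pos: [0.4757, 0.2386, 0.2312]
tcp_rot: [-180.0, 0.0, 99.9]
wrist_force: [-0.5, 1.3, -0.4]
opening: 0.0505
grasp_force: 0.0
```

play_rows(steps=[[[-0.025,0.017,0.006,0],[-0.025,0.017,0.006,0],[-0.026,0.017,0.006,0],[0,0,0,-0.004],[0,0,0,0]]])

```text
time: 2.23
ee_pos: [0.5385, 0.1729, 0.2122]
tcp_rot: [-179.9, 0.0, 100.0]
wrist_force: [0.0, -0.5, 0.9]
opening: 0.0495
grasp_force: 0.0
```

Run:
```python
from workcell import bot
from h import *
c=bot.camera("wrist"); pickle.dump(dict(c),open("w1.pkl","wb"));cv2.imwrite("pics/w1.png",c["img"])
o=bot.get_obs(); print(st(o),c["vfov"],c["xyz"],c["attitude"]); print(go([42,146.5,106],o))
```

```text
t 2.28 jig [ 43.3 147.3 212.8] yawerr 0.20 F [-0.3  0.   0.2] op 49.8 g 0.0 64.91183536932989 [0.5265282  0.24840093 0.35459169] [1.62667418e+02 1.18006806e-01 1.00390064e+01]
[ -0.83666734  -1.19893329 106.81022128]
```

View pics/w1.png

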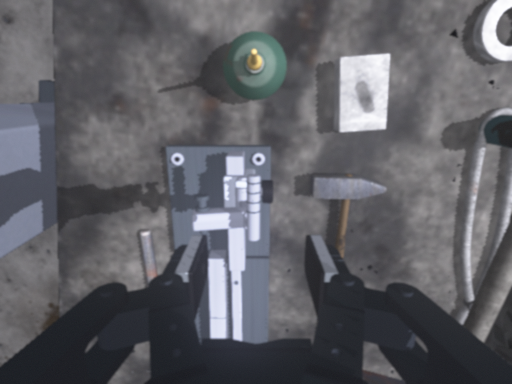

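The wrist view shows the handle at columns 249–260, rows 176–240, and the leg at cols 193–229, rows 211–229. Carriage is near rows 176–230. I'll triangulate the handle between the two views.

Run:
```python
from h import *
p=np.load("jig.npy"); w=pickle.load(open("w1.pkl","rb")); t=pickle.load(open("top.pkl","rb"))
im=cv2.cvtColor(w["img"],cv2.COLOR_BGR2GRAY); print(im[205,215:285].tolist()); print(im[168:250,254].tolist())
g=lambda c,u,v,z:(Jinv(p,onz(c,u,v,z))*1000).round(1)
for z in (.115,.125): print("handle w",z,g(w,254.5,176,z),g(w,254.5,240,z)," top",g(t,*cr(39,152),z),g(t,*cr(166,131),z))
for z in (.085,.095,.105): print("leg w",z,g(w,194,212,z),g(w,194,229,z)," top",g(t,*cr(154,267),z),g(t,*cr(190,262),z))
print("slot w",g(w,255,256,.014),"bed end",g(w,220,146,.014),g(w,167,150,.014),g(w,270,150,.014))
```

```text
[86, 86, 86, 86, 86, 86, 86, 87, 101, 132, 158, 168, 170, 171, 169, 167, 168, 168, 170, 165, 148, 133, 129, 129, 123, 115, 116, 121, 124, 124, 123, 124, 130, 145, 166, 187, 201, 211, 219, 226, 230, 232, 231, 222, 192, 152, 126, 119, 117, 119, 121, 121, 121, 121, 122, 126, 132, 131, 128, 126, 126, 126, 127, 130, 131, 131, 130, 127, 125, 126]
[126, 141, 155, 160, 162, 153, 137, 134, 162, 203, 224, 225, 225, 224, 204, 168, 180, 214, 225, 226, 226, 226, 226, 223, 200, 172, 189, 218, 227, 227, 226, 225, 225, 214, 184, 177, 207, 226, 227, 227, 227, 226, 225, 205, 165, 175, 215, 226, 227, 226, 227, 227, 227, 227, 227, 227, 227, 227, 227, 227, 226, 227, 227, 227, 227, 227, 227, 227, 227, 227, 227, 225, 206, 159, 128, 122, 123, 123, 123, 123, 123, 122]
handle w 0.115 [ 43.2 160.3 115. ] [ 43.3 102.5 115. ]  top [ 44.9 164.5 115. ] [ 43.3 109.7 115. ]
handle w 0.125 [ 43.3 163.  125. ] [ 43.4 107.5 125. ]  top [ 43.  164.2 125. ] [ 41.4 110.1 125. ]
leg w 0.085 [-14.8 116.8  85. ] [-15.9  99.   85. ]  top [ -9.5 125.6  85. ] [-10.5 109.7  85. ]
leg w 0.095 [-12.6 120.7  95. ] [-13.6 103.6  95. ]  top [-10.7 125.8  95. ] [-11.6 110.   95. ]
leg w 0.105 [-10.4 124.6 105. ] [-11.4 108.2 105. ]  top [-11.8 126.  105. ] [-12.8 110.4 105. ]
slot w [43.4 29.3 14. ] bed end [  3.5 168.9  14. ] [-56.8 164.1  14. ] [ 60.1 164.5  14. ]
```

play_rows(steps=[[[0,0,0.025,0],[0,0,0.025,0],[0,0,0.025,0],[0,0,0.02,0],[0,0,0.0115,0]]], gripper=0.04)

```text
time: 2.7
ee_pos: [0.5365, 0.175, 0.1047]
tcp_rot: [-179.9, 0.0, 100.2]
wrist_force: [-0.9, 0.6, -0.9]
opening: 0.0403
grasp_force: 0.0
```

play_rows(steps=[[[0,0,0,0],[0,0,0,0],[0,0,0,0],[0,0,0,0],[0,0,0,0]]], gripper=0.0, squeeze=20)

```text
time: 3.12
ee_pos: [0.5383, 0.1747, 0.108]
tcp_rot: [179.9, -0.1, 100.2]
wrist_force: [-3.0, 2.1, 1.1]
opening: 0.0099
grasp_force: 21.3
```

Run:
```python
from workcell import bot
from h import *
o=bot.get_obs(); print(st(o)); print(go([43,147,105.6],o))
```

```text
t 3.12 jig [ 43.7 148.2 108. ] yawerr 0.30 F [-3.   2.1  1.1] op 9.9 g 21.3
[-1.19412637 -0.73808815  2.41385239]
```

Run:
```python
import numpy as np
th=np.linspace(1.79,0,31); x=-60*np.cos(th); z=60*np.sin(th)
r=np.c_[np.diff(x),-np.diff(z)]
print((r.reshape(6,5,2)/1000).round(4).tolist())
```

```text
[[[-0.0035, -0.0007], [-0.0035, -0.0005], [-0.0036, -0.0003], [-0.0036, -0.0], [-0.0036, 0.0002]], [[-0.0036, 0.0004], [-0.0035, 0.0006], [-0.0035, 0.0008], [-0.0034, 0.001], [-0.0034, 0.0012]], [[-0.0033, 0.0014], [-0.0032, 0.0016], [-0.0031, 0.0018], [-0.003, 0.002], [-0.0029, 0.0022]], [[-0.0027, 0.0023], [-0.0026, 0.0025], [-0.0024, 0.0026], [-0.0023, 0.0028], [-0.0021, 0.0029]], [[-0.0019, 0.003], [-0.0017, 0.0031], [-0.0015, 0.0032], [-0.0014, 0.0033], [-0.0012, 0.0034]], [[-0.0009, 0.0035], [-0.0007, 0.0035], [-0.0005, 0.0035], [-0.0003, 0.0036], [-0.0001, 0.0036]]]
```

play_rows(steps=[[[0,-0.0035,-0.0007,0],[0,-0.0035,-0.0005,0],[0,-0.0036,-0.0003,0],[0,-0.0036,0,0],[0,-0.0036,0.0002,0]]])

```text
time: 3.53
ee_pos: [0.5223, 0.1717, 0.1101]
tcp_rot: [179.7, -0.1, 100.1]
wrist_force: [2.9, 5.4, 2.0]
opening: 0.0099
grasp_force: 21.3
```

play_rows(steps=[[[0,-0.0036,0.0004,0],[0,-0.0035,0.0006,0],[0,-0.0035,0.0008,0],[0,-0.0034,0.001,0],[0,-0.0034,0.0012,0]]])

```text
time: 3.95
ee_pos: [0.5045, 0.1685, 0.1054]
tcp_rot: [179.8, -0.1, 100.1]
wrist_force: [2.7, 5.1, -0.3]
opening: 0.0102
grasp_force: 21.6
```

Run:
```python
from workcell import bot
from h import *
o=bot.get_obs(); print(st(o),o["torque"])
```

```text
t 3.95 jig [  9.4 147.8 105.4] yawerr 0.28 F [ 2.7  5.1 -0.3] op 10.2 g 21.6 [ 0.92116416 -0.84342751 -0.05968271]
```

play_rows(steps=[[[0.0001,-0.0033,0.0014,0],[0.0001,-0.0032,0.0016,0],[0.0001,-0.0031,0.0018,0],[0.0001,-0.003,0.002,0],[0.0001,-0.0029,0.0022,0]]])

```text
time: 4.37
ee_pos: [0.488, 0.1655, 0.095]
tcp_rot: [180.0, 0.0, 100.1]
wrist_force: [1.1, 1.0, 5.1]
opening: 0.0099
grasp_force: 22.4
```

play_rows(steps=[[[0,-0.0027,0.0023,0],[0,-0.0026,0.0025,0],[0,-0.0024,0.0026,0],[0,-0.0023,0.0028,0],[0,-0.0021,0.0029,0]]])

```text
time: 4.78
ee_pos: [0.4761, 0.1634, 0.0817]
tcp_rot: [180.0, 0.0, 100.1]
wrist_force: [2.8, 0.6, 4.3]
opening: 0.0102
grasp_force: 22.5
```

play_rows(steps=[[[0,-0.0019,0.003,0],[0,-0.0017,0.0031,0],[0,-0.0015,0.0032,0],[0,-0.0014,0.0033,0],[0,-0.0012,0.0034,0]]])

```text
time: 5.2
ee_pos: [0.4686, 0.1622, 0.0657]
tcp_rot: [180.0, 0.0, 100.1]
wrist_force: [4.6, -0.7, 3.4]
opening: 0.0098
grasp_force: 23.0
```

Run:
```python
from workcell import bot
from h import *
o=bot.get_obs(); print(st(o),o["torque"])
```

```text
t 5.20 jig [-27.1 147.7  65.7] yawerr 0.27 F [ 4.6 -0.7  3.4] op 9.8 g 23.0 [-0.04853026 -0.89509687  0.03312329]
```

play_rows(steps=[[[0,-0.0006,0.0035,0],[0,-0.0005,0.0035,0],[0,-0.0004,0.0035,0],[0,-0.0002,0.0035,0],[0,0,0.0035,0]]])

```text
time: 5.62
ee_pos: [0.4655, 0.1616, 0.0475]
tcp_rot: [-179.8, 0.0, 100.1]
wrist_force: [-6.3, -2.3, 4.3]
opening: 0.0101
grasp_force: 23.8
```

play_rows(steps=[[[0,0,0.001,0],[0,0,0.001,0],[0,0,0,0],[0,0,0,0],[0,0,0,0]]])

```text
time: 6.03
ee_pos: [0.4654, 0.1616, 0.0452]
tcp_rot: [-179.8, 0.0, 100.2]
wrist_force: [-5.0, -1.5, 0.6]
opening: 0.01
grasp_force: 23.7
```

Run:
```python
from workcell import bot
from h import *
o=bot.get_obs(); print(st(o),o["torque"])
```

```text
t 6.03 jig [-30.4 147.7  45.2] yawerr 0.28 F [-5.  -1.5  0.6] op 10.0 g 23.7 [-0.24393528  0.89329549 -0.04471213]
```

play_rows(steps=[[[0,0.0003,0.001,0],[0,0.0003,0.001,0],[0,0,0.001,0],[0,0,0.001,0],[0,0,0,0]]])

```text
time: 6.45
ee_pos: [0.4656, 0.1618, 0.0443]
tcp_rot: [-179.8, -0.0, 100.2]
wrist_force: [-18.6, -5.8, 30.5]
opening: 0.0098
grasp_force: 26.5
```

Run:
```python
from workcell import bot
from h import *
o=bot.get_obs(); print(st(o),o["torque"])
c=bot.camera("top"); pickle.dump(dict(c),open("top2.pkl","wb"))
s=bot.camera("scene"); pickle.dump(dict(s),open("sc2.pkl","wb"))
a=cv2.resize(s["img"][165:275,200:385],None,fx=4,fy=4,interpolation=cv2.INTER_CUBIC); cv2.imwrite("pics/s2.png",a)
```

```text
t 6.45 jig [-30.1 147.9  44.3] yawerr 0.29 F [-18.6  -5.8  30.5] op 9.8 g 26.5 [-1.05765606  3.85538987 -0.06143056]
```

View pics/s2.png

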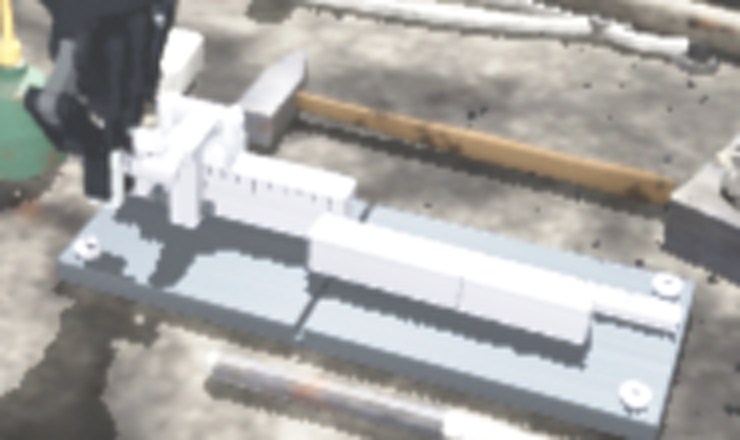

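The stop is hard down: Fz is 30 N, and the picture shows the arm level with the leg standing in front of the fence near crop (185,200). Next I'll unload, open and rise.

play_rows(steps=[[[0,0,-0.001,0],[0,0,-0.001,0],[0,0,-0.0007,0],[0,0,0,0],[0,0,0,0]]])

```text
time: 6.97
ee_pos: [0.4654, 0.1617, 0.0448]
tcp_rot: [-179.7, -0.0, 100.2]
wrist_force: [-11.9, -2.2, 11.2]
opening: 0.0103
grasp_force: 24.7
```

play_rows(steps=[[[0,0,0,0],[0,0,0,0],[0,0,0,0],[0,0,0,0],[0,0,0,0]]], gripper=0.04)

```text
time: 7.38
ee_pos: [0.4675, 0.162, 0.0449]
tcp_rot: [-180.0, 0.0, 100.1]
wrist_force: [1.0, -0.2, -0.4]
opening: 0.04
grasp_force: 0.0
```

play_rows(steps=[[[0,0,-0.01,0],[0,0,-0.02,0],[0,0,-0.03,0],[0,0,-0.03,0],[0,0,-0.03,0]]])

```text
time: 7.8
ee_pos: [0.4673, 0.162, 0.1672]
tcp_rot: [180.0, -0.0, 100.1]
wrist_force: [1.5, 0.1, 0.3]
opening: 0.04
grasp_force: 0.0
```

play_rows(steps=[[[-0.04,0.003,0,0],[-0.04,0.003,0,0],[-0.04,0.003,0,0],[-0.04,0.003,0,0],[-0.04,0.003,0,0]]])

```text
time: 8.22
ee_pos: [0.5178, -0.034, 0.1663]
tcp_rot: [179.9, 0.0, 100.2]
wrist_force: [1.7, 1.0, -0.8]
opening: 0.0398
grasp_force: 0.0
```

Run:
```python
from workcell import bot
from h import *
c=bot.camera("wrist"); pickle.dump(dict(c),open("w2.pkl","wb"));cv2.imwrite("pics/w2.png",c["img"])
t=bot.camera("top"); pickle.dump(dict(t),open("top3.pkl","wb"))
o=bot.get_obs(); print(st(o))
```

```text
t 8.32 jig [-12.2 -56.8 165.7] yawerr -0.03 F [0.6 0.2 0.5] op 39.8 g 0.0
```

View pics/w2.png

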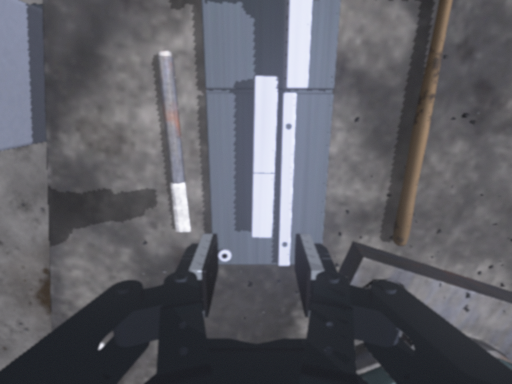

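The wrist view shows the bar top with far-end corners at (255,76) and (278,76) and near-end corners at (251,237) and (273,237). The low fence runs from (284,94) to (278,265). I'll fit the edges.

Run:
```python
from h import *
p=np.load("jig.npy"); w=pickle.load(open("w2.pkl","rb")); g=lambda u,v,z:Jinv(p,onz(w,u,v,z/1000))*1000
im=cv2.cvtColor(w["img"],cv2.COLOR_BGR2GRAY).astype(float)
def edge(rows,c0,c1,z,sgn,n):
    P=[]
    for r in rows:
        d=sgn*np.diff(im[r,c0:c1]); i=int(np.argmax(d))
        if d[i]<20: continue
        j=slice(max(i-1,0),i+2); u=c0+.5+np.sum(np.arange(len(d))[j]*d[j])/d[j].sum()
        P.append(g(u,r,z)[:2])
    P=np.array(P); 
    k=np.polyfit(P[:,1],P[:,0],1); res=P[:,0]-np.polyval(k,P[:,1]); m=abs(res)<1.; k=np.polyfit(P[m,1],P[m,0],1)
    print(n,"x at y=-35: %.2f  slope deg %.2f n %d"%(np.polyval(k,-35),np.degrees(k[0]),m.sum()))
edge(range(82,230,3),244,262,38,1,"bar front")
edge(range(82,230,3),268,281,38,-1,"bar back")
edge(range(100,258,3),277,288,22,1,"fence front")
edge(range(100,258,3),287,300,22,-1,"fence back")
edge(range(95,190,3),200,215,14,1,"bed front"); edge(range(95,220,3),318,340,14,-1,"bed back")
print("bar end far",g(266,75.5,38),"near",g(262,237.5,38),"slot",g(230,89,14),g(320,90,14),"fence end",g(282,94,22),g(284,265,22))
```

```text
bar front x at y=-35: -14.08  slope deg 1.03 n 50
bar back x at y=-35: 5.93  slope deg 0.78 n 50
fence front x at y=-35: 12.95  slope deg -0.11 n 53
fence back x at y=-35: 25.13  slope deg -0.13 n 53Traceback (most recent call last):
  File "<stdin>", line 18, in <module>
  File "<stdin>", line 12, in edge
IndexError: too many indices for array: array is 1-dimensional, but 2 were indexed
```

Run:
```python
from workcell import bot
from h import *
p=np.load("jig.npy"); w=pickle.load(open("w2.pkl","rb")); g=lambda u,v,z:Jinv(p,onz(w,u,v,z/1000))*1000
for n,q in dict(far=(266,75.5,38),near=(262,237.5,38),slot1=(230,89,14),slot2=(320,90,14),fe1=(288,93.5,22),fe2=(284,265.5,22)).items(): print(n,g(*q).round(1))
q=p.copy(); q[2]+=np.radians(.11); q[:2]+=J(p,[.0009,0,0])[:2]-p[:2]; np.save("jig.npy",q)
o=bot.get_obs(); print(st(o)); print(go([-5.3,-68,60],o)); print(go([-5.3,-68,23],o))
```

```text
far [-3.2 39.1 38. ]
near [  -4.8 -110.7   38. ]
slot1 [-35.6  28.7  14. ]
slot2 [47.8 28.3 14. ]
fe1 [17.4 25.  22. ]
fe2 [  19.7 -151.7   22. ]
t 8.32 jig [-13.2 -56.8 165.7] yawerr -0.14 F [0.6 0.2 0.5] op 39.8 g 0.0
[-11.06068278   7.87465003 105.67213814]
[-11.01593122   7.85861961 142.67210761]
```

play_rows(steps=[[[0.0005,0.002,0.025,0.003],[0.0005,0.002,0.025,0],[0.0005,0.002,0.025,0],[0.0005,0.0019,0.02,0],[0,0,0.01,0]]])

```text
time: 8.73
ee_pos: [0.524, -0.0282, 0.0581]
tcp_rot: [-179.9, -0.0, 100.0]
wrist_force: [-0.2, 0.8, -0.2]
opening: 0.0397
grasp_force: 0.0
```

Run:
```python
from workcell import bot
from h import *
o=bot.get_obs(); print(st(o)); print(go([-5.2,-55,24.5],o))
```

```text
t 8.73 jig [ -6.1 -49.3  58.1] yawerr 0.02 F [-0.2  0.8 -0.2] op 39.7 g 0.0
[-5.72649512  0.96395839 33.57624612]
```

play_rows(steps=[[[-0.002,0.001,0.01,0],[-0.003,0,0.01,0],[0,0,0.008,0],[0,0,0.004,0],[0,0,0,0]]])

```text
time: 9.15
ee_pos: [0.5266, -0.0336, 0.0277]
tcp_rot: [-180.0, -0.0, 100.0]
wrist_force: [-0.8, 0.2, -0.2]
opening: 0.0402
grasp_force: 0.0
```

play_rows(steps=[[[0,0,0,0],[0,0,0,0],[0,0,0,0],[0,0,0,0],[0,0,0,0]]])

```text
time: 9.57
ee_pos: [0.5271, -0.0336, 0.0286]
tcp_rot: [180.0, 0.0, 100.0]
wrist_force: [0.1, -0.2, -0.7]
opening: 0.0407
grasp_force: 0.0
```

Run:
```python
from workcell import bot
from h import *
o=bot.get_obs(); print(st(o)); print(go([-5.2,-55,24.5],o))
```

```text
t 9.57 jig [ -4.  -55.1  28.6] yawerr -0.00 F [ 0.1 -0.2 -0.7] op 40.7 g 0.0
[ 0.14703592 -1.17011259  4.06642918]
```

play_rows(steps=[[[0,-0.001,0.002,0],[0,0,0.002,0],[0,0,0,0],[0,0,0,0],[0,0,0,0]]])

```text
time: 9.98
ee_pos: [0.5258, -0.0338, 0.0241]
tcp_rot: [-180.0, -0.0, 100.0]
wrist_force: [0.0, -0.1, -0.3]
opening: 0.04
grasp_force: 0.0
```

play_rows(steps=[[[0,0,0,0],[0,0,0,0],[0,0,0,0],[0,0,0,0],[0,0,0,0]]], gripper=0.0, squeeze=20)

```text
time: 10.4
ee_pos: [0.5259, -0.0338, 0.0243]
tcp_rot: [180.0, 0.0, 100.0]
wrist_force: [0.3, -0.3, 1.8]
opening: 0.0192
grasp_force: 20.6
```

play_rows(steps=[[[0,0,0,0],[0,0,0,0],[0,0,0,0],[0,0,0,0],[0,0,0,0]]])

```text
time: 10.82
ee_pos: [0.5259, -0.0338, 0.0243]
tcp_rot: [180.0, 0.0, 100.0]
wrist_force: [-1.3, 0.2, 4.0]
opening: 0.019
grasp_force: 20.8
```

Run:
```python
from workcell import bot
from h import *
o=bot.get_obs(); print(st(o),o["torque"])
```

```text
t 10.82 jig [ -5.2 -55.1  24.3] yawerr -0.01 F [-1.3  0.2  4. ] op 19.0 g 20.8 [-0.07910721  0.27324976  0.0302866 ]
```

play_rows(steps=[[[0,0.0015,0,0],[0,0.0015,0,0],[0,0.0015,0,0],[0,0.001,0,0],[0,0,0,0]]])

```text
time: 11.23
ee_pos: [0.5308, -0.0329, 0.0243]
tcp_rot: [-179.9, 0.0, 100.0]
wrist_force: [-3.6, -0.5, 5.8]
opening: 0.0193
grasp_force: 21.1
```

play_rows(steps=[[[0,0.0004,0,0],[0,0.0004,0,0],[0,0.0004,0,0],[0,0.0004,0,0],[0,0,0,0]]])

```text
time: 11.65
ee_pos: [0.5319, -0.0327, 0.0243]
tcp_rot: [-179.9, 0.0, 100.0]
wrist_force: [-7.9, -2.0, 8.1]
opening: 0.0196
grasp_force: 21.4
```

Run:
```python
from workcell import bot
from h import *
o=bot.get_obs(); print(st(o),o["torque"])
```

```text
t 11.65 jig [  0.9 -55.1  24.3] yawerr -0.01 F [-7.9 -2.   8.1] op 19.6 g 21.4 [-0.29003469  1.50219434  0.17351866]
```

play_rows(steps=[[[0,0.0003,-0.0004,0],[0,0.0003,0,0],[0,0,0,0],[0,0,0,0],[0,0,0,0]]])

```text
time: 12.07
ee_pos: [0.532, -0.0327, 0.0243]
tcp_rot: [-179.8, 0.0, 100.0]
wrist_force: [-7.4, -2.6, 5.3]
opening: 0.0194
grasp_force: 21.1
```

Run:
```python
from workcell import bot
from h import *
o=bot.get_obs(); print(st(o),o["torque"])
```

```text
t 12.07 jig [  1.  -55.1  24.3] yawerr -0.01 F [-7.4 -2.6  5.3] op 19.4 g 21.1 [-0.46925435  1.61133479  0.22081   ]
```

play_rows(steps=[[[0.002,-0.0002,-0.0002,0],[0.003,0,0,0],[0.003,0,0,0],[0.003,0,0,0],[0.003,0,0,0]]])

```text
time: 12.48
ee_pos: [0.5298, -0.0199, 0.0243]
tcp_rot: [-179.8, 0.1, 99.9]
wrist_force: [-4.5, -8.4, 2.0]
opening: 0.0194
grasp_force: 20.8
```

play_rows(steps=[[[0.003,0,0,0],[0.003,0,0,0],[0.003,0,0,0],[0.003,0,0,0],[0.003,0,0,0]]])

```text
time: 12.9
ee_pos: [0.5272, -0.0051, 0.0243]
tcp_rot: [-179.8, 0.1, 99.9]
wrist_force: [-5.5, -7.9, 2.9]
opening: 0.019
grasp_force: 20.8
```

play_rows(steps=[[[0.003,0,0,0],[0.003,0,0,0],[0.003,0,0,0],[0.003,0,0,0],[0.002,0,0,0]]])

```text
time: 13.32
ee_pos: [0.5247, 0.0088, 0.0243]
tcp_rot: [-179.8, 0.1, 99.9]
wrist_force: [-5.7, -8.9, 3.8]
opening: 0.0197
grasp_force: 20.8
```

Run:
```python
from workcell import bot
from h import *
o=bot.get_obs(); print(st(o),o["torque"])
t=bot.camera("top"); cv2.imwrite("pics/t4.png",cv2.resize(t["img"][140:245,215:400],None,fx=4.3,fy=4.3,interpolation=cv2.INTER_CUBIC))
w=bot.camera("wrist"); pickle.dump(dict(w),open("w4.pkl","wb"))
cv2.imwrite("pics/w4.png",cv2.resize(w["img"][40:290,150:400],(750,600)[::-1] if 0 else (600,600),interpolation=cv2.INTER_CUBIC))
```

```text
t 13.32 jig [  1.  -13.   24.3] yawerr -0.03 F [-5.7 -8.9  3.8] op 19.7 g 20.8 [-1.60964971  1.02727201  0.3100859 ]
```

View pics/w4.png

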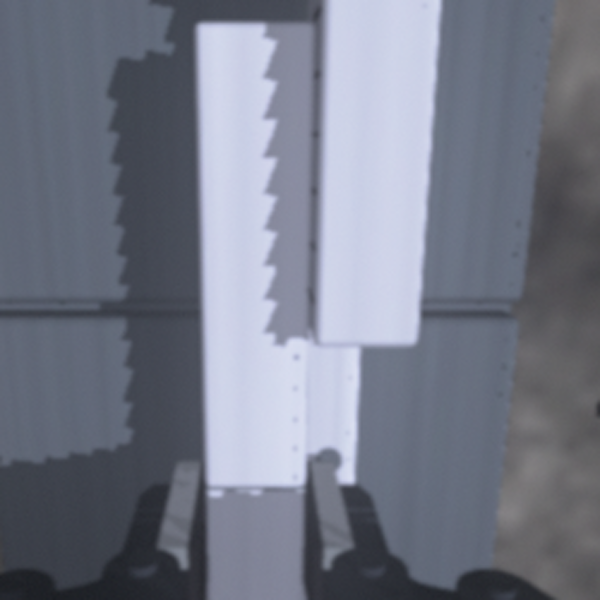

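The bar lies flush along the fence, its far end at crop row 23. I'll ease the fence and bed pressure, firm the grip a little, and feed slowly.

play_rows(steps=[[[0.0005,-0.0002,-0.0002,0],[0.001,-0.0002,-0.0001,0],[0.001,0,0,0],[0.001,0,0,0],[0.001,0,0,0]]], squeeze=35)

```text
time: 13.83
ee_pos: [0.5238, 0.0138, 0.0244]
tcp_rot: [-179.9, 0.0, 100.0]
wrist_force: [-3.0, -5.0, -1.4]
opening: 0.0193
grasp_force: 36.0
```

Run:
```python
from workcell import bot
from h import *
p=np.load("jig.npy")
o=bot.get_obs(); print(st(o),o["torque"]); F=o["wrist_force"]; print("jig F",Jinv([0,0,p[2]],F))
w=pickle.load(open("w4.pkl","rb"));print("bar end at w4",Jinv(p,onz(w,150+255/2.4,40+23/2.4-.3,.038))*1000)
```

```text
t 13.83 jig [ 1.  -7.9 24.4] yawerr -0.01 F [-3.  -5.  -1.4] op 19.3 g 36.0 [-0.89372289  0.59418053  0.2364347 ]
jig F [-3.77971089 -4.37342493 -1.35513049]
bar end at w4 [ 2.17245712 81.1877584  38.        ]
```

play_rows(steps=[[[0.001,0,0,0],[0.001,0,0,0],[0.001,0,0,0],[0.001,0,0,0],[0.0005,0,0,0]]])

```text
time: 14.25
ee_pos: [0.523, 0.0183, 0.0244]
tcp_rot: [-179.9, 0.0, 100.0]
wrist_force: [-3.5, -5.7, -1.0]
opening: 0.0189
grasp_force: 36.0
```

play_rows(steps=[[[0.0003,0,0,0],[0.0002,0,0,0],[0.0002,0,0,0],[0.0002,0,0,0],[0.0002,0,0,0]]])

```text
time: 14.67
ee_pos: [0.5229, 0.0193, 0.0244]
tcp_rot: [-179.9, 0.0, 100.0]
wrist_force: [-1.8, -5.3, -0.4]
opening: 0.0192
grasp_force: 36.0
```

```bash
cat > s.py <<'E'
from workcell import bot
from h import *
p=np.load("jig.npy")
o=bot.get_obs(); print(st(o),"jigF",Jinv([0,0,p[2]],o["wrist_force"]).round(1),"T",o["torque"].round(2))
E
python3 s.py
```

```text
t 14.67 jig [ 1.  -2.3 24.4] yawerr -0.02 F [-1.8 -5.3 -0.4] op 19.2 g 36.0 jigF [-2.7 -4.9 -0.4] T [-0.97  0.68  0.23]
```

play_rows(steps=[[[0.0002,0,0,0],[0.0002,0,0,0],[0.0002,0,0,0],[0.0002,0,0,0],[0.0002,0,0,0]]])

```text
time: 15.08
ee_pos: [0.5227, 0.0203, 0.0244]
tcp_rot: [-179.9, 0.0, 100.0]
wrist_force: [-4.1, -3.9, 0.2]
opening: 0.0188
grasp_force: 36.0
```

play_rows(steps=[[[0.00015,0,0,0],[0.00015,0,0,0],[0.00015,0,0,0],[0.00015,0,0,0],[0.00015,0,0,0]]])

```text
time: 15.5
ee_pos: [0.5225, 0.021, 0.0244]
tcp_rot: [-179.9, 0.0, 100.0]
wrist_force: [-2.6, -4.4, -0.9]
opening: 0.0188
grasp_force: 36.0
```

play_rows(steps=[[[0.00015,0,0,0],[0.00015,0,0,0],[0.00015,0,0,0],[0.00015,0,0,0],[0.00015,0,0,0]]])

```text
time: 15.92
ee_pos: [0.5225, 0.0217, 0.0244]
tcp_rot: [-179.9, 0.0, 100.0]
wrist_force: [-2.9, -4.4, -0.8]
opening: 0.0192
grasp_force: 36.0
```

play_rows(steps=[[[0.00015,0,0,0],[0.00015,0,0,0],[0.00015,0,0,0],[0.00015,0,0,0],[0.00015,0,0,0]]])

```text
time: 16.33
ee_pos: [0.5223, 0.0225, 0.0244]
tcp_rot: [-179.9, 0.0, 100.0]
wrist_force: [-2.9, -4.5, -0.6]
opening: 0.0193
grasp_force: 36.0
```

play_rows(steps=[[[0.00015,0,0,0],[0.00015,0,0,0],[0.00015,0,0,0],[0.00015,0,0,0],[0.00015,0,0,0]]])

```text
time: 16.75
ee_pos: [0.5222, 0.0232, 0.0244]
tcp_rot: [-179.9, 0.0, 100.0]
wrist_force: [-3.1, -4.2, 0.1]
opening: 0.019
grasp_force: 36.0
```

play_rows(steps=[[[0.00015,0,0,0],[0.00015,0,0,0],[0.00015,0,0,0],[0.00015,0,0,0],[0.00015,0,0,0]]])

```text
time: 17.17
ee_pos: [0.5221, 0.0239, 0.0244]
tcp_rot: [-179.9, 0.0, 100.0]
wrist_force: [-4.2, -6.1, -0.8]
opening: 0.0187
grasp_force: 36.0
```

play_rows(steps=[[[0.00015,0,0,0],[0.00015,0,0,0],[0.00015,0,0,0],[0.0001,0,0,0],[0,0,0,0]]])

```text
time: 17.58
ee_pos: [0.5219, 0.0245, 0.0244]
tcp_rot: [-179.9, 0.0, 100.0]
wrist_force: [-3.8, -4.9, 0.2]
opening: 0.0188
grasp_force: 36.0
```

play_rows(steps=[[[0.00015,0,0,0],[0.00015,0,0,0],[0.00015,0,0,0],[0.00015,0,0,0],[0.00015,0,0,0]]])

```text
time: 18.0
ee_pos: [0.5218, 0.0252, 0.0244]
tcp_rot: [-179.9, 0.0, 100.0]
wrist_force: [-2.9, -4.8, -1.4]
opening: 0.0193
grasp_force: 36.0
```

play_rows(steps=[[[0.00015,0,0,0],[0.00015,0,0,0],[0.00015,0,0,0],[0.00015,0,0,0],[0.00015,0,0,0]]])

```text
time: 18.42
ee_pos: [0.5217, 0.026, 0.0244]
tcp_rot: [-179.9, 0.0, 100.0]
wrist_force: [-3.6, -4.8, -0.8]
opening: 0.0189
grasp_force: 36.0
```

play_rows(steps=[[[0.00015,0,0,0],[0.00015,0,0,0],[0.00015,0,0,0],[0.00015,0,0,0],[0.00015,0,0,0]]])

```text
time: 18.83
ee_pos: [0.5216, 0.0267, 0.0244]
tcp_rot: [-179.9, 0.0, 100.0]
wrist_force: [-2.0, -4.5, -0.8]
opening: 0.0189
grasp_force: 36.0
```

play_rows(steps=[[[0.00015,0,0,0],[0.00015,0,0,0],[0.00015,0,0,0],[0.00015,0,0,0],[0.00015,0,0,0]]])

```text
time: 19.25
ee_pos: [0.5214, 0.0274, 0.0244]
tcp_rot: [-179.9, 0.0, 100.0]
wrist_force: [-3.6, -4.3, -1.9]
opening: 0.0191
grasp_force: 36.0
```

play_rows(steps=[[[0.00015,0,0,0],[0.00015,0,0,0],[0.00015,0,0,0],[0.00015,0,0,0],[0.00015,0,0,0]]])

```text
time: 19.67
ee_pos: [0.5213, 0.0282, 0.0244]
tcp_rot: [-179.9, 0.0, 100.0]
wrist_force: [-3.2, -5.3, -0.5]
opening: 0.0191
grasp_force: 36.0
```

play_rows(steps=[[[0.00015,0,0,0],[0.00015,0,0,0],[0.00015,0,0,0],[0.00015,0,0,0],[0.00015,0,0,0]]])

```text
time: 20.08
ee_pos: [0.5212, 0.0285, 0.0244]
tcp_rot: [-179.9, 0.1, 99.9]
wrist_force: [-1.7, -7.3, -1.1]
opening: 0.0191
grasp_force: 36.0
```

Contact felt: the motion stalls and the force rises. I'll average the force while holding.

```bash
cat > a.py <<'E'
from workcell import bot
from h import *
p=np.load("jig.npy"); f=[]
for i in range(5):
    bot.camera("wrist"); o=bot.get_obs(); f.append(Jinv([0,0,p[2]],o["wrist_force"]))
print(np.round(f,1)[:,1],"mean",np.mean(f,0).round(2)); print(st(o),o["torque"].round(2))
E
python3 a.py
```

```text
[-7.8 -6.2 -7.1 -7.4 -6.2] mean [-4.06 -6.95 -0.72]
t 20.33 jig [ 1.   7.  24.4] yawerr -0.04 F [-2.9 -6.8 -1.6] op 19.1 g 36.0 [-1.47  0.54  0.23]
```

play_rows(steps=[[[0.00015,0,0,0],[0.00015,0,0,0],[0.00015,0,0,0],[0,0,0,0],[0,0,0,0]]])

```text
time: 20.75
ee_pos: [0.5212, 0.0286, 0.0244]
tcp_rot: [-179.9, 0.1, 99.9]
wrist_force: [-2.4, -9.8, -0.5]
opening: 0.019
grasp_force: 36.0
```

```bash
python3 a.py
```

```text
[-8.6 -8.  -8.5 -8.3 -9.2] mean [-3.64 -8.51 -0.64]
t 21.00 jig [ 1.   7.1 24.4] yawerr -0.05 F [-2.3 -9.7 -0.4] op 18.9 g 36.0 [-1.87  0.52  0.26]
```

play_rows(steps=[[[0.0002,0,0,0],[0.0002,0,0,0],[0.0002,0,0,0],[0.0001,0,0,0],[0,0,0,0]]])

```text
time: 21.42
ee_pos: [0.5212, 0.0287, 0.0244]
tcp_rot: [-179.9, 0.2, 99.9]
wrist_force: [-2.3, -12.6, -0.7]
opening: 0.0192
grasp_force: 35.9
```

```bash
python3 a.py
```

```text
[-11.8 -11.8 -11.7 -11.6 -11.3] mean [ -3.87 -11.64  -0.86]
t 21.67 jig [ 1.   7.3 24.4] yawerr -0.07 F [ -1.9 -11.8  -1.3] op 19.2 g 35.9 [-2.36  0.38  0.3 ]
```

play_rows(steps=[[[0,0,0,0],[0,0,0,0],[0,0,0,0],[0,0,0,0],[0,0,0,0]]])

```text
time: 22.08
ee_pos: [0.5212, 0.0287, 0.0244]
tcp_rot: [-179.9, 0.2, 99.9]
wrist_force: [-1.7, -12.6, -1.4]
opening: 0.019
grasp_force: 35.9
```

play_rows(steps=[[[0,0,0,0],[0,0,0,0],[0,0,0,0],[0,0,0,0],[0,0,0,0]]])

```text
time: 22.5
ee_pos: [0.5212, 0.0288, 0.0244]
tcp_rot: [-179.9, 0.2, 99.9]
wrist_force: [-3.1, -13.0, -1.5]
opening: 0.0189
grasp_force: 35.9
```

play_rows(steps=[[[0,0,0,0],[0,0,0,0],[0,0,0,0],[0,0,0,0],[0,0,0,0]]], gripper=0.034)

```text
time: 22.92
ee_pos: [0.5219, 0.0308, 0.0252]
tcp_rot: [180.0, -0.0, 100.0]
wrist_force: [0.3, 0.7, -0.3]
opening: 0.034
grasp_force: 0.0
```

```bash
python3 s.py
```

```text
t 22.92 jig [ 2.   9.2 25.2] yawerr 0.01 F [ 0.3  0.7 -0.3] op 34.0 g 0.0 jigF [ 0.4  0.6 -0.3] T [-0.04 -0.01  0.02]
```

play_rows(steps=[[[0,0,-0.01,0],[0,0,-0.03,0],[0,0,-0.034,0],[0,0,-0.034,0],[0,0,-0.034,0]]])

```text
time: 23.33
ee_pos: [0.5214, 0.0306, 0.1695]
tcp_rot: [180.0, -0.0, 100.0]
wrist_force: [0.8, -0.2, -0.1]
opening: 0.034
grasp_force: 0.0
```

Run:
```python
from workcell import bot
from h import *
w=bot.camera("wrist"); pickle.dump(dict(w),open("w5.pkl","wb")); cv2.imwrite("pics/w5.png",w["img"])
o=bot.get_obs(); print(st(o),go([-30,147.5,160],o))
```

```text
t 23.38 jig [  3.6   8.9 176.7] yawerr 0.00 F [-2.3  0.1  6. ] op 34.0 g 0.0 [138.66458408 -33.77607174  16.28014222]
```

View pics/w5.png

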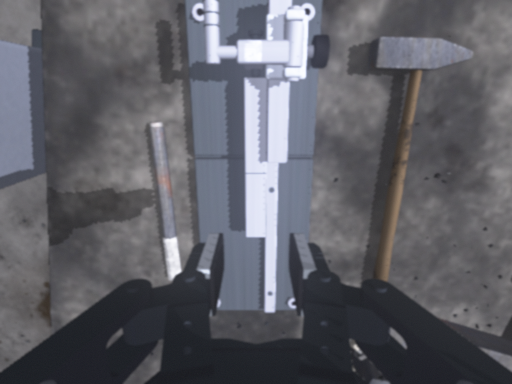

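The bar is flush along the fence with its near end at row 237 and its far end by the leg near row 79. The lowered handle is at column 211, rows 12–62. Next I'll go above the handle.

Run:
```python
from h import *
p=np.load("jig.npy"); w=pickle.load(open("w5.pkl","rb")); g=lambda u,v,z:(Jinv(p,onz(w,u,v,z/1000))*1000).round(1)
print("handle",g(211.5,12,67),g(211.5,62,67)); print("bar near",g(246,237.5,38),g(266,237.5,38),"far",g(246,79,38))
```

```text
handle [-29.4 143.2  67. ] [-30.8 110.   67. ]
bar near [ -7.3 -49.2  38. ] [ 12.7 -49.2  38. ] far [-5.9 99.5 38. ]
```

play_rows(steps=[[[0.03,-0.007,0,0],[0.03,-0.007,0,0],[0.03,-0.007,0,0],[0.03,-0.007,0,0],[0.0187,-0.0055,0,0]]])

```text
time: 23.8
ee_pos: [0.4638, 0.1634, 0.1679]
tcp_rot: [179.9, -0.0, 100.0]
wrist_force: [0.3, -0.5, 0.1]
opening: 0.034
grasp_force: 0.0
```

play_rows(steps=[[[0,0,0.02,0],[0,0,0.02,0],[0,0,0.02,0],[0,0,0.01,0],[0,0,0,0]]])

```text
time: 24.22
ee_pos: [0.4637, 0.1611, 0.0954]
tcp_rot: [-179.8, 0.0, 100.0]
wrist_force: [0.1, -0.9, 0.3]
opening: 0.0344
grasp_force: 0.0
```

Run:
```python
from workcell import bot
from h import *
o=bot.get_obs(); print(st(o),go([-30,147.5,48],o))
```

```text
t 24.22 jig [-32.8 147.6  95.4] yawerr 0.00 F [ 0.1 -0.9  0.3] op 34.4 g 0.0 [-0.05245187  2.89426992 47.35022522]
```

play_rows(steps=[[[0,0.001,0.012,0],[0,0.001,0.012,0],[0,0.0005,0.012,0],[0,0,0.01,0],[0,0,0,0]]])

```text
time: 24.63
ee_pos: [0.4661, 0.1613, 0.0485]
tcp_rot: [-179.8, 0.0, 100.0]
wrist_force: [-0.6, -1.0, 0.4]
opening: 0.0336
grasp_force: 0.0
```

play_rows(steps=[[[0,0,0,0],[0,0,0,0],[0,0,0,0],[0,0,0,0],[0,0,0,0]]], gripper=0.0, squeeze=20)

```text
time: 25.05
ee_pos: [0.4655, 0.1615, 0.0512]
tcp_rot: [-179.8, -0.0, 100.0]
wrist_force: [-9.8, -1.4, 2.6]
opening: 0.01
grasp_force: 22.6
```

```bash
python3 s.py;  python3 - <<'E'
import numpy as np
th=np.linspace(0,1.85,31); x=-60*np.cos(th); z=60*np.sin(th)
r=np.c_[np.diff(x),-np.diff(z)]
print((r.reshape(6,5,2)/1000).round(4).tolist())
E
```

```text
t 25.05 jig [-30.9 147.7  51.2] yawerr 0.00 F [-9.8 -1.4  2.6] op 10.0 g 22.6 jigF [-9.9  0.4  2.6] T [-0.35  1.94  0.02]
[[[0.0001, -0.0037], [0.0003, -0.0037], [0.0006, -0.0037], [0.0008, -0.0036], [0.001, -0.0036]], [[0.0012, -0.0035], [0.0014, -0.0034], [0.0017, -0.0033], [0.0019, -0.0032], [0.002, -0.0031]], [[0.0022, -0.003], [0.0024, -0.0028], [0.0026, -0.0027], [0.0027, -0.0025], [0.0029, -0.0023]], [[0.003, -0.0021], [0.0031, -0.0019], [0.0033, -0.0017], [0.0034, -0.0015], [0.0035, -0.0013]], [[0.0035, -0.0011], [0.0036, -0.0009], [0.0036, -0.0007], [0.0037, -0.0004], [0.0037, -0.0002]], [[0.0037, 0.0], [0.0037, 0.0002], [0.0037, 0.0005], [0.0036, 0.0007], [0.0036, 0.0009]]]
```

play_rows(steps=[[[0,-0.0007,-0.0037,0],[0,0.0002,-0.0037,0],[0,0.0006,-0.0037,0],[0,0.0008,-0.0036,0],[0,0.001,-0.0036,0]]])

```text
time: 25.47
ee_pos: [0.4681, 0.1619, 0.0695]
tcp_rot: [-179.9, 0.0, 100.0]
wrist_force: [-6.8, -2.0, -3.0]
opening: 0.0102
grasp_force: 21.4
```

play_rows(steps=[[[0,0.0012,-0.0035,0],[0,0.0014,-0.0034,0],[0,0.0017,-0.0033,0],[0,0.0019,-0.0032,0],[0,0.002,-0.0031,0]]])

```text
time: 25.88
ee_pos: [0.4754, 0.1632, 0.0863]
tcp_rot: [-179.8, -0.0, 100.0]
wrist_force: [-14.2, -3.0, 3.4]
opening: 0.0099
grasp_force: 21.4
```

```bash
python3 s.py
```

```text
t 25.88 jig [-20.8 147.6  86.3] yawerr 0.00 F [-14.2  -3.    3.4] op 9.9 g 21.4 jigF [-14.6  -0.5   3.4] T [-0.45  2.78 -0.02]
```

play_rows(steps=[[[0,0.0016,-0.0035,0],[0,0.002,-0.0035,0],[0,0.0022,-0.0034,0],[0,0.0024,-0.0032,0],[0,0.0028,-0.0028,0]]])

```text
time: 26.3
ee_pos: [0.4884, 0.1654, 0.1026]
tcp_rot: [180.0, 0.0, 100.0]
wrist_force: [-0.9, -0.7, -7.3]
opening: 0.0103
grasp_force: 19.7
```

play_rows(steps=[[[0,0.003,-0.0024,0],[0,0.0031,-0.0021,0],[0,0.0033,-0.0017,0],[0,0.0034,-0.0015,0],[0,0.0035,-0.0013,0]]])

```text
time: 26.72
ee_pos: [0.504, 0.1683, 0.1126]
tcp_rot: [-180.0, -0.0, 100.0]
wrist_force: [-8.8, -2.5, 7.9]
opening: 0.0098
grasp_force: 20.5
```

```bash
python3 s.py
```

```text
t 26.72 jig [  8.2 147.7 112.6] yawerr -0.00 F [-8.8 -2.5  7.9] op 9.8 g 20.5 jigF [-9.1 -0.9  7.9] T [-0.58  2.02 -0.06]
```

play_rows(steps=[[[0,0.0035,0,0],[0,0.0036,0,0],[0,0.0036,0,0],[0,0.0037,0,0],[0,0.0037,0,0]]])

```text
time: 27.13
ee_pos: [0.5235, 0.1717, 0.1145]
tcp_rot: [179.7, -0.0, 100.0]
wrist_force: [-4.7, -1.7, 12.9]
opening: 0.0099
grasp_force: 21.6
```

play_rows(steps=[[[0,0.0037,0,0],[0,0.0037,0.0002,0],[0,0.0037,0.0005,0],[0,0.0036,0.0007,0],[0,0.0032,0.0009,0]]])

```text
time: 27.55
ee_pos: [0.5407, 0.1747, 0.1108]
tcp_rot: [179.8, -0.0, 100.0]
wrist_force: [-2.9, -1.6, 6.7]
opening: 0.0097
grasp_force: 21.7
```

```bash
python3 s.py
```

```text
t 27.55 jig [ 45.5 147.7 110.8] yawerr -0.01 F [-2.9 -1.6  6.7] op 9.7 g 21.7 jigF [-3.1 -1.1  6.7] T [-0.38  0.85 -0.04]
```

play_rows(steps=[[[0,0,0,0],[0,0,0,0],[0,0,0,0],[0,0,0,0],[0,0,0,0]]], gripper=0.045)

```text
time: 27.97
ee_pos: [0.5396, 0.1745, 0.1091]
tcp_rot: [180.0, -0.0, 100.0]
wrist_force: [-0.4, -0.7, -1.0]
opening: 0.0445
grasp_force: 0.0
```

play_rows(steps=[[[0,0,-0.015,0],[0,0,-0.025,0],[0,0,-0.03,0],[0,0,-0.03,0],[0,0,0,0]]])

```text
time: 28.38
ee_pos: [0.541, 0.175, 0.2153]
tcp_rot: [179.5, -0.1, 100.0]
wrist_force: [1.4, -0.1, 1.0]
opening: 0.045
grasp_force: 0.0
```

play_rows(steps=[[[-0.04,0,0,0],[-0.04,0,0,0],[-0.04,0,0,0],[-0.03,0,0,0],[0,0,0,0]]])

```text
time: 28.8
ee_pos: [0.566, 0.0222, 0.2088]
tcp_rot: [180.0, 0.1, 99.7]
wrist_force: [-0.2, 0.7, -0.2]
opening: 0.0448
grasp_force: 0.0
```

Run:
```python
from workcell import bot
from h import *
w=bot.camera("wrist"); pickle.dump(dict(w),open("w6.pkl","wb"))
t=bot.camera("top"); pickle.dump(dict(t),open("t6.pkl","wb"))
a=cv2.resize(w["img"],(800,600)); cv2.imwrite("pics/w6.png",a)
o=bot.get_obs(); print(st(o))
```

```text
t 28.90 jig [ 44.2  -3.4 208.8] yawerr -0.14 F [0.6 0.4 0.4] op 45.1 g 0.0
```

View pics/w6.png

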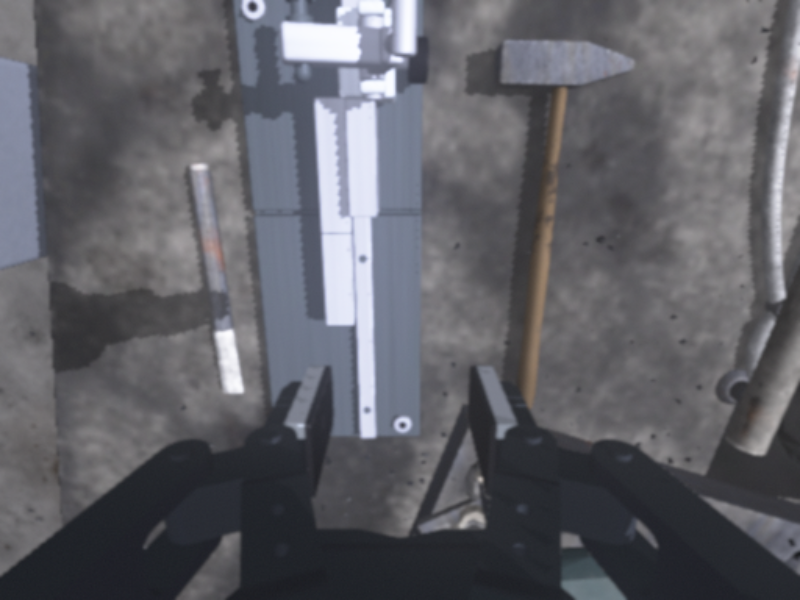

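The stop is up, with the handle behind at (405,25) and the leg raised at (320,42). The bar sits along the fence, far end at row 98 and near end at row 325. I'll do a quick numeric check of flushness and position.

Run:
```python
from h import *
p=np.load("jig.npy"); w=pickle.load(open("w6.pkl","rb")); s=.64
g=lambda u,v,z:(Jinv(p,onz(w,u*s,v*s,z/1000))*1000).round(1)
im=cv2.cvtColor(w["img"],cv2.COLOR_BGR2GRAY).astype(float)
def edge(rows,c0,c1,z,n):
    P=[]
    for r in rows:
        d=np.diff(im[r,c0:c1]); i=int(np.argmax(d)); j=slice(max(i-1,0),i+2)
        P.append((Jinv(p,onz(w,c0+.5+np.sum(np.arange(len(d))[j]*d[j])/d[j].sum(),r,z/1000))*1000)[:2])
    P=np.array(P); k=np.polyfit(P[:,1],P[:,0],1); m=abs(P[:,0]-np.polyval(k,P[:,1]))<1; k=np.polyfit(P[m,1],P[m,0],1); print(n,np.polyval(k,0).round(2),np.degrees(k[0]).round(2),m.sum())
edge(range(68,203,3),196,214,38,"bar front"); edge(range(215,275,3),222,236,22,"fence front")
print("near end",g(340,325.5,38),"far",g(328,98,38),"handle",g(406,52,124),"leg",g(284,28,97),g(284,61,97))
t0=pickle.load(open("top.pkl","rb"))["img"];t6=pickle.load(open("t6.pkl","rb"))["img"]
d=cv2.absdiff(t0,t6).max(2)>60
for n,(a,b,c,e) in dict(oiler=(165,170,210,245),block=(165,118,212,158),hammer=(228,105,360,155),chisel=(285,215,380,248)).items(): print(n,d[b:e,a:c].sum())
```

```text
bar front -7.86 0.02 45
fence front 12.31 0.2 20
near end [  2.4 -49.   38. ] far [  1.2 100.1  38. ] handle [ 48.1 110.1 124. ] leg [-10.  125.5  97. ] [-11.1 111.2  97. ]
oiler 0
block 0
hammer 922
chisel 633
```

```bash
python3 -c "
from workcell import bot
print(bot.job_done())"
```

```text
the job is handed in; nothing more can be done
None
```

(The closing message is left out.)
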